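# Isolate the flat hone and hold the lens in focus over its wear button

## Robot

A 7-joint arm with a two-finger parallel gripper is mounted at the origin on a cart in front of the work surface, level with it; the furniture and walls round the work are solid. World frame = base frame: x ahead of the robot, y to its left, z up, the work surface at z = 0. Lengths are in mm, angles in rad, forces in N, time in s.
With the tool pointing down it reaches from about 400 to 850 mm from the base axis. Payload 4.5 kg.
Tool frame: the origin (TCP) lies on the centre line of the jaws, within the pads' length; the fingertips stand 11 mm ahead of it and the grasp point (between the pads) lies 8 mm behind it (ctrl.tip_extent is the distance from the TCP to the fingertips, in mm); z points along the fingers, y is the line along which they close (so a half turn about z gives the same grasp; the last joint's range is limited). The gripper opens to 85 mm and grips with 20 to 120 N. Pads are 22 mm wide; open, the fingers measure 114 mm over their backs; the gripper's body (76 mm by 85 mm) begins 54 mm behind the grasp point. The pads swing forward as they close: fully open they stand 13 mm farther back than shut.
Start: joints at [1.293, 0.689, -0.195, 1.565, 0.157, 0.902, -0.215], TCP at [191.762, -594.879, 242.317] pointing down, gripper open.
Joint ranges: [-3.01, 3.01], [-0.46, 2.08], [-1.47, 1.51], [0.13, 2.56], [-1, 4.14], [0.04, 2.09], [-2.66, 2.66]. Speed limits (rad/s): [2.57, 2.57, 3.14, 3.14, 3.14, 3.14, 3.14].

## Interface

Orientations are given as [roll, pitch, yaw] about the fixed x, y, z axes, in that order (R = Rz(yaw) Ry(pitch) Rx(roll)).
In Python, from rig import ctrl gives the robot as it stands.
- The arm moves only by the tool move_arm, never from a script. Its argument "increments" is a list that holds one entry, the list of rows, each a list of 6 numbers: the shift along the world's x, y, z scaled (see below), then the turn, a rotation vector about the world's x, y, z scaled (see below). A call has 1 to 12 rows; each row shifts and turns the commanded pose from where the row before left it; what a row does not reach is not made up. The controller multiplies each number of a shift by 200 mm and each number of a turn by 120 degrees. A row lasts 1/8 s, in which the tool goes at most 62.5 mm and 10.7 degrees, less where a joint would pass 70% of its speed; a pose out of reach is approached as far as the arm can. A call with a number of a shift or a turn outside -1 to 1 is refused whole. A call with a gripper value outside its range is refused whole. "fingers" is the closure, from -1 (fully open) to 1 (shut), set as the call begins (left out, the last holds). The fingers move at their own pace and stop on an object; the grip force is fixed at half the most. Time passes only in rows, so rows that do not move let the fingers close. It gives the time, the measured TCP pose, the force, the opening and the grip force at its end, in the units of the state.
- ctrl.observe(): the state, without advancing time (a new reading comes with each control period).
- ctrl.snapshot(name): name is "side" or "top"; returns (picture, depth): 400x640x3 uint8, red, green, blue; 400x640 float32, mm along the optical axis (not along the pixel's ray), 0 where there is no reading.
- ctrl.get_calibration(name): a dict with "fx", "fy", "cx", "cy" (pixels), "R" (3x3) and "t" (3): a world point X has camera coordinates R X + t. Camera axes: x right, y down, z forward; pixel columns grow to the right and rows downward; lengths in mm; the calibration is good to about 2 mm. A picture is of the moment at which its call begins. get_calibration takes no time and is no camera call.
- ctrl.hand_in(): hands the job in; it is judged then, once.
The state is a dict: "clock": time; "qpos": joint angles; "qvel": joint speeds; "joint_efforts": joint torques, N m; "tool_pos": TCP position; "tcp_rot": TCP orientation; "wrist_force": force on the tool from outside, world axes, zero at the start; "ft_torque": the same for the moment, N m; "width": finger opening in mm; "gripper_force": force on a finger pad.
Only numpy, scipy, OpenCV 4.12 (cv2) and the standard library are available. Lean on these libraries where they do the work, as an engineer would, in place of code of your own. Each camera call takes 0.05 s, during which the arm holds its last target. There are 200 camera calls.

## Task

Check the wear button of the flat hone: first turn the isolator handle anticlockwise from on to off (to the raised ring), and only then pick up the hand lens. Hold the lens level and still, glass centred over the button and level with the pointer on the focus post, touching neither the hone nor the pointer, and leave the pointer and the things standing round about where they are. Finish while holding the lens there; do not put it down.

Things in the scene. Friction and masses are not known exactly. Their poses are not given: they have to be found in the camera images.
- iso_handle (a joint): rotary handle on top of the fixed grey isolator box (90x90 mm, top 58 mm above the bench). Hinge about the vertical, rad: 0 = on stop (pointer at a raised dash; starts there), 1.047 = off stop (raised ring); grows as it turns anticlockwise seen from above. Snaps over centre: past 0.52 it goes to the nearer stop and stays; 0.12 N m to leave a stop.
- handle_grip (a point): on the turning axis, mid-height of the isolator handle's black bar: 50 mm long, 14 mm wide, its top 91 mm and this point 76 mm above the bench; its round foot, 44 mm across, ends at 63 mm. x axis = along the bar to its pointer end (short white line), turns with the handle; z up.
- reading_lens: loose hand lens, 70 g, lying on the bench: glass in a steel rim 62 mm across, 10 mm thick. Origin = centre of the glass, 5 mm above the bench when lying; x axis in the glass plane, away from the handle; z = normal of the glass, up. Black handle 16 mm wide, 12 mm thick, underside flush with the rim's, 46 to 151 mm from the origin on the -x side.
- lens_grip (a point): middle of the lens handle's thickness, 85 mm from the centre of the glass, 6 mm above the bench when lying; axes as reading_lens. A good place to grip.
- hone: flat hone, fixed: grey base 130x130 mm, 28 mm high, round dark plate 94 mm across with its face at 42 mm. Origin on the bench under the plate's centre; +x points from there to the focus post (9 mm thick, 58 mm from the centre, top 160 mm above the bench); z up.
- wear_button (a point): centre of the top of the brass wear button (22 mm across, 3 mm proud), in the middle of the hone's plate, 45 mm above the bench. The part to look at.
- focus_mark (a point): tip of the small pointer on the aluminium collar (19 mm across, 14 mm high, pointer at mid-height, held by 12 N of friction) of the focus post; it looks to the plate centre, 42.5 mm from the vertical through the wear button. Its height is the focal height for the centre of the glass; it varies from 88 to 133 mm above the bench.
- felt_cup: loose white cup with a black top, 39 mm across, 66 mm high, standing; origin at its underside. Bystander.
- dropper_bottle: loose small white dropper bottle with a red tip, 31 mm across, 89 mm high, standing; origin at its underside. Bystander.
- plaster_plug: loose white plaster plug, 48 mm across, 41 mm high, standing; origin at its underside. Bystander.
There are look-alikes about, which are no part of the job. Leave any turquoise look-alike of the part that bears iso_handle alone.

How it is judged:
By the outcome, as a careful person would: the job done as asked, in the order asked, and still so for the second after the job is handed in, while the arm keeps its last pose, push and grip.
It also fails if it takes over 61 s, if anything falls off the work surface, if the arm or the gripper's body presses on something with over 40 N, if the wrist force passes 120 N, or if a joint passes its speed limit or range.

## Working session

There is one attempt and no reset: what is moved stays moved. The work goes in short steps, Python scripts to look and compute and a tool call to move; the robot and the scene stay as the last step left them, time stands still between calls to the robot, and variables do not carry over. Pictures are saved under pics/ and viewed, at most 10 in all, crops included, and the job is handed in when it is done.

Besides the shell and the picture viewer there is one more tool, called as name(argument=value, ...), one argument or row to a line, values as JSON. move_arm: Moves the arm, as the interface text tells. Its arguments: {"type":"object","properties":{"increments":{"type":"array"},"fingers":{"type":"number"}},"required":["increments"]}

```bash
mkdir -p pics; ls; cat > h.py <<'E'
import numpy as np, cv2
from rig import ctrl
def snap(n,save=None):
    p,d=ctrl.snapshot(n)
    if save: cv2.imwrite(f'pics/{save}.png',p[:,:,::-1])
    np.savez(f'pics/{n}.npz',p=p,d=d)
    return p,d
def load(n):
    z=np.load(f'pics/{n}.npz'); return z['p'],z['d']
def cloud(n,d):
    c=ctrl.get_calibration(n); v,u=np.mgrid[0:d.shape[0],0:d.shape[1]]
    X=np.stack([(u-c['cx'])/c['fx']*d,(v-c['cy'])/c['fy']*d,d],-1)
    return (X-np.array(c['t']).ravel())@np.array(c['R'])   # R^T (X-t)
def atz(n,u,v,z):
    c=ctrl.get_calibration(n);R=np.array(c['R']);t=np.array(c['t']).ravel()
    r=R.T@np.array([(u-c['cx'])/c['fx'],(v-c['cy'])/c['fy'],1]);o=-R.T@t
    return o+r*(z-o[2])/r[2]
def proj(n,X):
    c=ctrl.get_calibration(n);q=np.array(c['R'])@np.array(X)+np.array(c['t']).ravel()
    return np.array([c['fx']*q[0]/q[2]+c['cx'],c['fy']*q[1]/q[2]+c['cy']])
E
python3 - <<'E'
from h import *
for n in('top','side'):
    p,d=snap(n,n+'1'); c=ctrl.get_calibration(n); print(n,c['fx'],-np.array(c['R']).T@np.array(c['t']).ravel())
print(ctrl.observe())
E
```

```text
pics
top 422.54081698371925 [ 379.05773414   40.20435173 1354.99244079]
side 385.63170981854273 [ 323.04606035 -681.62050402  750.81203412]
{'clock': 0.1, 'qpos': array([ 1.29280567,  0.68994149, -0.1945272 ,  1.56626006,  0.15725983,
        0.90247535, -0.21509632]), 'qvel': array([-0.00090725, -0.00167926, -0.00040126, -0.00285019,  0.00044662,
       -0.00020843,  0.00107911]), 'joint_efforts': array([-3.16170757e-03, -5.40592968e+01, -1.27117842e+00, -1.58984077e+01,
        9.40987549e-03,  4.45333440e-03,  7.41493608e-06]), 'tool_pos': array([ 191.52417512, -594.32888503,  241.53323068]), 'tcp_rot': array([-3.13989683e+00,  8.14330090e-05,  3.11853764e-01]), 'wrist_force': array([-0.27697319, -0.30190408, -0.65667294]), 'ft_torque': array([0.0533806 , 0.00835639, 0.03536632]), 'gripper_force': 0.0, 'width': 85.32246471541865}
```

View pics/top1.png

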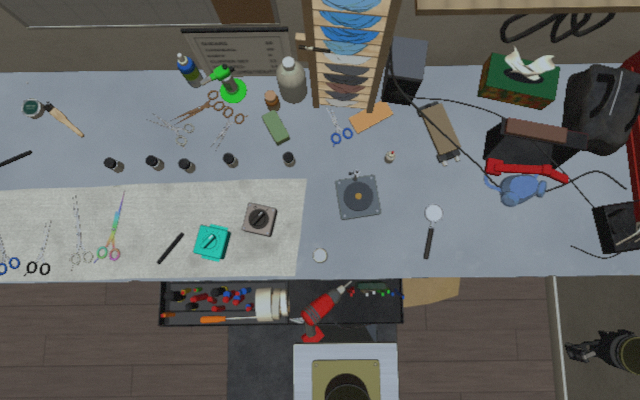

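View pics/side1.png

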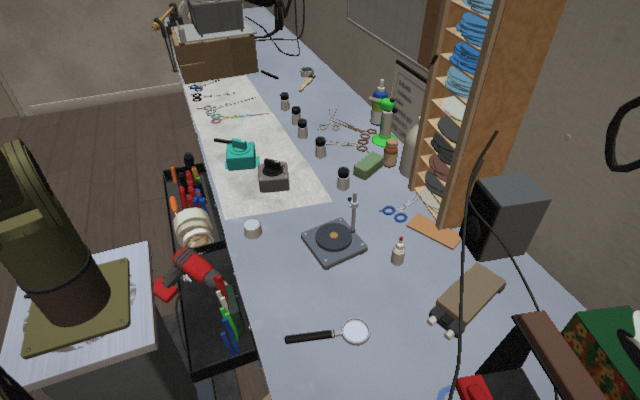

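The top view shows the isolator candidates: grey at (260,218) and turquoise at (211,241). The lens candidates are the black-handled one at (433,213) and a wooden-handled one at (35,107). The hone is at (358,196) with its post at (353,175), the dropper bottle at (390,156), the plug at (319,255), and a row of cups at y≈160. I choose the grey isolator and the black-handled lens, and check both in close crops.

```bash
python3 - <<'E'
from h import *
p,d=load('top'); q,e=load('side')
a=cv2.resize(p[190:250,180:300],(800,400),interpolation=cv2.INTER_CUBIC)
b=cv2.resize(p[165:225,330:390],(200,200),interpolation=cv2.INTER_CUBIC)
c=cv2.resize(p[195:265,400:470],(200,200),interpolation=cv2.INTER_CUBIC)
f=cv2.resize(q[185:275,290:380],(200,200),interpolation=cv2.INTER_CUBIC)
g=cv2.resize(q[140:200,235:295],(200,200),interpolation=cv2.INTER_CUBIC)
cv2.imwrite('pics/c1.png',np.vstack([a,np.hstack([b,c,f,g])])[:,:,::-1])
W=cloud('top',d)
for n,(u,v) in dict(iso=(260,218),isocorner=(248,222),plate=(350,205),btn=(358,196),lens=(433,213),lh=(428,243),plug=(319,255),drop=(390,156),cup=(289,158),post=(353,174),bench=(400,210)).items(): print(n,W[v,u].round(0))
S=cloud('side',e)
for n,(u,v) in dict(btn=(333,236),bench=(300,300),collar=(353,202),isotop=(265,182)).items(): print(n,S[v,u].round(0))
E
```

```text
iso [532. 256.  69.]
isocorner [522. 295.  55.]
plate [573. -22.  41.]
btn [600. -48.  46.]
lens [ 548. -290.    4.]
lh [ 452. -267.   14.]
plug [418.  77.  40.]
drop [ 724. -151.   60.]
cup [722. 168.  63.]
post [682. -37.  -5.]
bench [ 561. -186.   -3.]
btn [599. -57.  46.]
bench [ 467. -176.   -1.]
collar [656. -44. 130.]
isotop [498. 222.  47.]
```

View pics/c1.png

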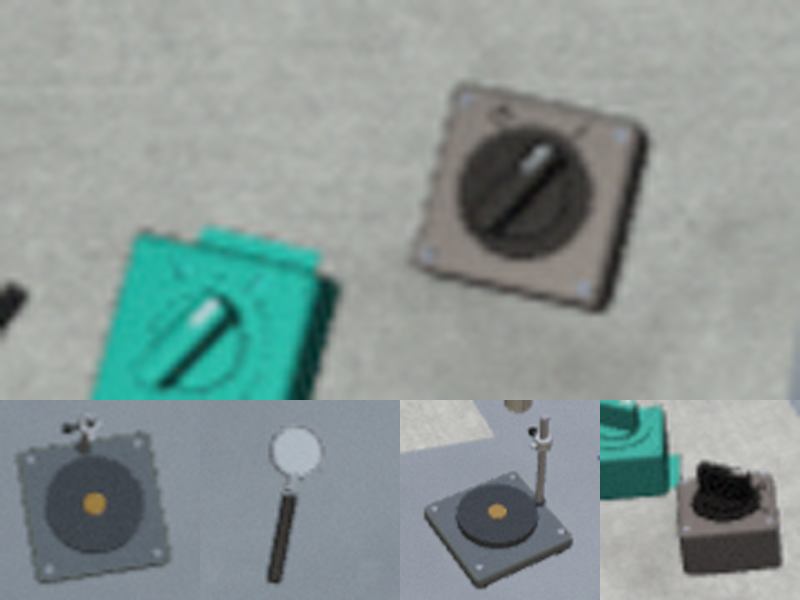

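The crop confirms that the grey isolator is at about (259,219) with its white line pointing to the dash at upper right, and the ring at upper left. The black-handled lens lies free. Now I measure.

```bash
python3 - <<'E'
from h import *
p,d=load('top'); q,e=load('side')
A=lambda x,y,z: atz('top',180+(x+.5)/6.667-.5,190+(y+.5)/6.667-.5,z)
cs=np.array([A(*c,58) for c in((455,88),(645,125),(600,310),(413,265))]);print('iso corners',cs.round(0)[:,:2].tolist(),cs.mean(0).round(1),np.linalg.norm(np.diff(cs,axis=0),axis=1))
a,b=A(487,232,91),A(552,150,91);print('bar',a.round(1),b.round(1),(a+b)/2,np.linalg.norm(b-a),np.arctan2(*(b-a)[[1,0]]))
m=A(525,192,63);print('disc',m, [np.arctan2(*(A(*t,58)-m)[[1,0]]) for t in((580,130),(503,115))])
# hone
hsv=cv2.cvtColor(p,cv2.COLOR_RGB2HSV); 
def cen(mask,u0,u1,v0,v1):
    v,u=np.nonzero(mask[v0:v1,u0:u1]); return np.c_[u+u0,v+v0]
s=cen((hsv[...,1]>90)&(hsv[...,0]<30),345,370,185,208);print('btn',len(s),s.mean(0),atz('top',*s.mean(0),45))
hs=cv2.cvtColor(q,cv2.COLOR_RGB2HSV);s=cen((hs[...,1]>90)&(hs[...,0]<30),320,345,225,245);print('btn side',len(s),s.mean(0),atz('side',*s.mean(0),45))
B=lambda x,y,z: atz('top',330+(x+.5)*.3-.5,165+(y+.5)*.3-.5,z)
cs=np.array([B(*c,28) for c in((18,52),(148,31),(172,162),(38,183))]);print('hone',cs.round(0)[:,:2].tolist(),cs.mean(0),np.linalg.norm(np.diff(cs,axis=0),axis=1))
for k in(0,3): print(np.arctan2(*(cs[0]-cs[3] if k else cs[1]-cs[2])[[1,0]]))
# lens
g=p.mean(2); s=cen(g<70,418,440,220,265);P=np.array([atz('top',*x,12)[:2] for x in s]);mu=P.mean(0);w=np.linalg.svd(P-mu)[2][0];w*=np.sign(w[0]);t=(P-mu)@w
print('handle',mu,'dir',w,np.arctan2(w[1],w[0]),'ext',mu+w*t.min(),mu+w*t.max(),t.ptp() if hasattr(t,'ptp') else np.ptp(t))
s=cen(g>185,420,447,198,226);print('glass',len(s),s.mean(0),atz('top',*s.mean(0),5),np.ptp(s,axis=0))
# side collar
im=cv2.resize(q[185:245,320:390],(700,600),interpolation=cv2.INTER_CUBIC);cv2.imwrite('pics/c2.png',im[:,:,::-1])
S=cloud('side',e)
for v in range(190,240,2): print(v,[tuple(S[v,u].round(0).astype(int)) for u in(351,353,355)])
E
```

```text
iso corners [[582.0, 296.0], [563.0, 207.0], [477.0, 227.0], [499.0, 314.0]] [530.4 261.2  58. ] [90.74244066 88.08921731 89.36749779]
bar [510.7 273.9  91. ] [547.6 245.   91. ] [529.12940848 259.47778249  91.        ] 46.86138071116245 -0.6651756843458302
disc [531.91189185 261.81872282  63.        ] [np.float64(-0.6950166470792063), np.float64(0.30452617109686514)]
btn 34 [357.70588235 195.5       ] [602.01004223 -46.95081035  45.        ]
btn side 41 [333.41463415 234.65853659] [602.13401255 -52.47822161  45.        ]
hone [[656.0, 23.0], [674.0, -102.0], [547.0, -121.0], [529.0, 6.0]] [601.34144173 -48.42950062  28.        ] [126.8681474  128.78174188 128.73760916]
0.14735177847978959
0.13275466974389538
handle [ 450.39305909 -267.64755018] dir [ 0.97172735 -0.23610582] -0.23835640417273046 ext [ 404.33986512 -256.45775802] [ 497.09647716 -278.99533079] 95.4553888656101
glass 9 [437.         210.88888889] [ 554.94812286 -303.30944092    5.        ] [10 10]
190 [(np.int64(744), np.int64(142), np.int64(2)), (np.int64(749), np.int64(139), np.int64(3)), (np.int64(755), np.int64(138)
[... 2747 characters left out ...]
(656), np.int64(-44), np.int64(34)), (np.int64(660), np.int64(-46), np.int64(34)), (np.int64(667), np.int64(-46), np.int64(32))]
232 [(np.int64(649), np.int64(-59), np.int64(43)), (np.int64(659), np.int64(-49), np.int64(30)), (np.int64(667), np.int64(-46), np.int64(24))]
234 [(np.int64(646), np.int64(-65), np.int64(42)), (np.int64(657), np.int64(-54), np.int64(28)), (np.int64(662), np.int64(-56), np.int64(28))]
236 [(np.int64(643), np.int64(-71), np.int64(42)), (np.int64(655), np.int64(-59), np.int64(26)), (np.int64(659), np.int64(-63), np.int64(28))]
238 [(np.int64(641), np.int64(-76), np.int64(41)), (np.int64(650), np.int64(-69), np.int64(30)), (np.int64(656), np.int64(-70), np.int64(29))]
```

View pics/c2.png

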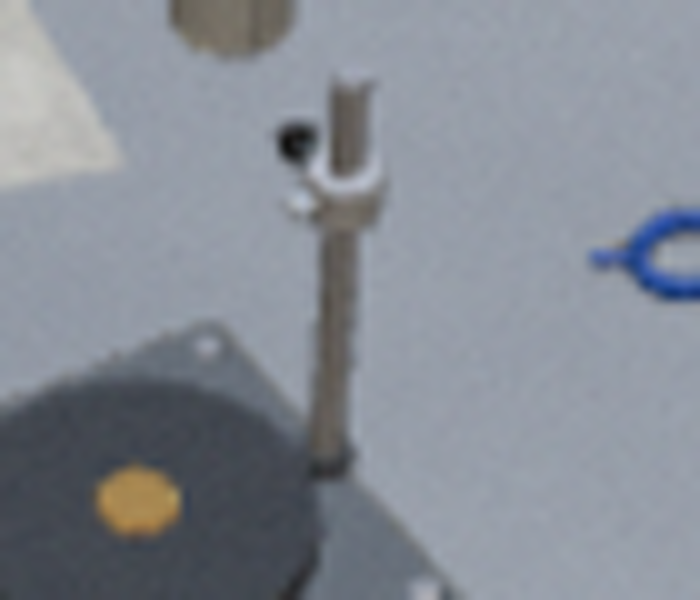

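The collar sits at about z 120–127 on the post, with the pointer tip at crop (300,203), i.e. side (349.5,204.8). Everything matches the given sizes and heights. I'm moving to a point above the grey isolator.

move_arm(
  increments=[
    [[0.16,0.185,0.035,0,0,0],[0.16,0.185,0.035,0,0,0],[0.16,0.185,0.035,0,0,0],[0.16,0.185,0.035,0,0,0],[0.16,0.185,0.035,0,0,0],[0.16,0.185,0.035,0,0,0],[0.16,0.185,0.035,0,0,0],[0.16,0.185,0.035,0,0,0]],
  ],
  fingers=-1,
)

```text
clock: 1.1
tool_pos: [448.4, -297.5, 298.3]
tcp_rot: [-3.141, 0.001, 0.312]
wrist_force: [0.3, -0.8, -0.8]
width: 85.2
gripper_force: 0.0
```

move_arm(
  increments=[
    [[0.034,0.233,-0.045,0,0,-0.041],[0.034,0.233,-0.045,0,0,-0.041],[0.034,0.233,-0.045,0,0,-0.041],[0.034,0.233,-0.045,0,0,-0.041],[0.034,0.233,-0.045,0,0,-0.041],[0.034,0.233,-0.045,0,0,-0.041],[0.034,0.233,-0.045,0,0,-0.041],[0.034,0.233,-0.045,0,0,-0.041],[0.034,0.233,-0.045,0,0,-0.041],[0.034,0.233,-0.045,0,0,-0.041],[0.034,0.233,-0.045,0,0,-0.041],[0.034,0.233,-0.045,0,0,-0.041]],
  ],
)

```text
clock: 2.6
tool_pos: [529.2, 261.7, 189.7]
tcp_rot: [3.141, 0.0, -0.721]
wrist_force: [0.9, -0.0, -0.2]
width: 85.4
gripper_force: 0.0
```

move_arm(
  increments=[
    [[0,0,0,0,0,0],[0,0,0,0,0,0],[0,0,0,0,0,0]],
  ],
)

```text
clock: 2.98
tool_pos: [529.6, 258.5, 190.5]
tcp_rot: [3.141, -0.001, -0.721]
wrist_force: [-0.1, -0.4, -0.1]
width: 85.3
gripper_force: 0.0
```

```bash
python3 - <<'E'
from h import *
print(ctrl.tip_extent, ctrl.observe()['qpos'].round(2))
c=np.array([602,-48.8]);a=.14;ux=np.array([np.cos(a),np.sin(a)])
off=np.array([333.41,234.66])-proj('side',[*c,45]);print('side off',off)
for n,r,zs in(('tip',42.5,range(105,136,5)),('collfront',58,(100,110,115,120,125,130,135)),('post',58,(160,28))):
  for z in zs:
    print(n,z,(proj('side',[*(c+r*ux),z])+off).round(1), proj('top',[*(c+r*ux),z]).round(1))
E
```

```text
11.0 [-0.64  0.71  0.19  1.74 -0.19  0.7  -2.64]
side off [0.60588479 0.95040532]
tip 105 [348.4 211.7] [357.3 178.4]
tip 110 [348.5 210.2] [357.4 178.1]
tip 115 [348.6 208.7] [357.5 177.7]
tip 120 [348.7 207.2] [357.6 177.4]
tip 125 [348.8 205.6] [357.7 177. ]
tip 130 [348.9 204.1] [357.8 176.7]
tip 135 [348.9 202.6] [357.9 176.3]
collfront 100 [353.6 211.1] [356.3 173.8]
collfront 110 [353.8 208.1] [356.5 173.1]
collfront 115 [353.9 206.6] [356.6 172.7]
collfront 120 [354.  205.1] [356.7 172.4]
collfront 125 [354.1 203.6] [356.8 172. ]
collfront 130 [354.2 202. ] [356.9 171.6]
collfront 135 [354.3 200.5] [357.  171.2]
post 160 [354.8 192.6] [357.5 169.3]
post 28 [352.2 231.4] [355.  178.8]
```

move_arm(
  increments=[
    [[0.005,0.005,-0.1,0,0,0],[0,0,-0.1,0,0,0],[0,0,-0.1,0,0,0],[0,0,-0.1,0,0,0],[0,0,-0.1,0,0,0],[0,0,-0.05,0,0,0],[0,0,0,0,0,0],[0,0,0,0,0,0]],
  ],
)

```text
clock: 3.98
tool_pos: [531.0, 261.2, 81.1]
tcp_rot: [-3.14, -0.001, -0.719]
wrist_force: [0.7, 0.7, -0.2]
width: 85.3
gripper_force: 0.0
```

```bash
python3 - <<'E'
from h import *
q,e=snap('side');p,d=snap('top')
a=cv2.resize(q[120:210,210:330],(800,600),interpolation=cv2.INTER_CUBIC)
cv2.imwrite('pics/c3.png',a[:,:,::-1])
for i in range(3): print(ctrl.observe()['tool_pos'].round(1))
E
```

```text
[530.9 261.5  81.2]
[530.9 261.5  81.2]
[530.9 261.5  81.2]
```

View pics/c3.png

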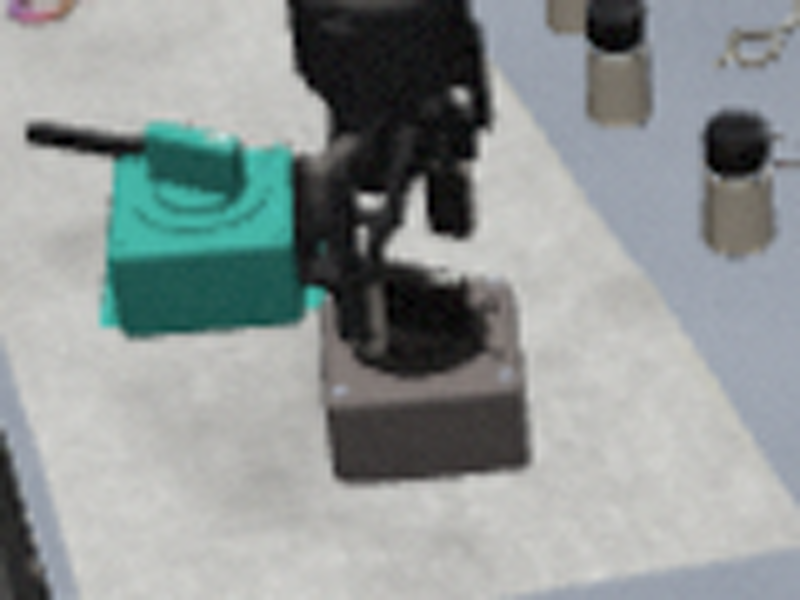

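The open fingers straddle the bar of the grey isolator, one pad at crop (370,320) and the other at (450,205). The turquoise one is clear of them. Next I close and turn.

move_arm(
  increments=[
    [[0,0,0,0,0,0],[0,0,0,0,0,0],[0,0,0,0,0,0],[0,0,0,0,0,0],[0,0,0,0,0,0],[0,0,0,0,0,0],[0,0,0,0,0,0],[0,0,0,0,0,0]],
  ],
  fingers=1,
)

```text
clock: 5.08
tool_pos: [532.2, 263.5, 80.9]
tcp_rot: [-3.136, -0.001, -0.718]
wrist_force: [2.6, 3.8, -0.8]
width: 12.8
gripper_force: 59.4
```

move_arm(
  increments=[
    [[0,0,0,0,0,0.05],[0,0,0,0,0,0.05],[0,0,0,0,0,0.05],[0,0,0,0,0,0.05],[0,0,0,0,0,0.05],[0,0,0,0,0,0.05],[0,0,0,0,0,0.05],[0,0,0,0,0,0.05],[0,0,0,0,0,0.05],[0,0,0,0,0,0.05],[0,0,0,0,0,0],[0,0,0,0,0,0]],
  ],
)

```text
clock: 6.58
tool_pos: [531.9, 262.2, 80.9]
tcp_rot: [-3.141, -0.004, 0.326]
wrist_force: [3.2, 3.2, 1.4]
width: 13.0
gripper_force: 60.6
```

Turned through about 1.045 rad. I'll open, lift clear and check.

move_arm(
  increments=[
    [[0,0,0,0,0,0],[0,0,0,0,0,0],[0,0,0,0,0,0],[0,0,0,0,0,0],[0,0,0,0,0,0],[0,0,0,0,0,0]],
  ],
  fingers=-1,
)

```text
clock: 7.32
tool_pos: [530.3, 261.3, 80.3]
tcp_rot: [3.141, 0.0, 0.329]
wrist_force: [0.2, 0.4, 0.6]
width: 85.0
gripper_force: 0.0
```

move_arm(
  increments=[
    [[0,0,0.1,0,0,0],[0,0,0.2,0,0,0],[0,0,0.2,0,0,0],[0,0,0.2,0,0,0],[-0.03,-0.2,0.2,0,0,0],[-0.03,-0.2,0.05,0,0,0],[-0.03,-0.2,0,0,0,0],[-0.03,-0.2,0,0,0,0],[0,0,0,0,0,0],[0,0,0,0,0,0]],
  ],
)

```text
clock: 8.57
tool_pos: [506.5, 102.1, 270.5]
tcp_rot: [-3.141, -0.001, 0.329]
wrist_force: [0.3, -1.0, -0.2]
width: 85.3
gripper_force: 0.0
```

```bash
python3 - <<'E'
from h import *
q,e=snap('side');p,d=snap('top')
a=cv2.resize(p[190:250,220:300],(533,400),interpolation=cv2.INTER_CUBIC)
b=cv2.resize(q[140:200,235:275],(267,400),interpolation=cv2.INTER_CUBIC)
cv2.imwrite('pics/c4.png',np.hstack([a,b])[:,:,::-1])
E
```

```text
(no output)
```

View pics/c4.png

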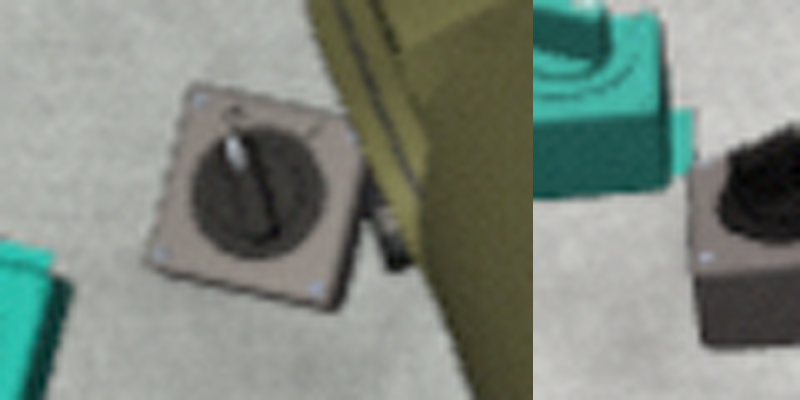

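The handle's white line at crop (235,150) now points to the ring at (237,112), so the isolator is off. Next is the lens.

move_arm(
  increments=[
    [[-0.0215,-0.186,-0.07,0,0,-0.027],[-0.0215,-0.186,-0.07,0,0,-0.027],[-0.0215,-0.186,-0.07,0,0,-0.027],[-0.0215,-0.186,-0.07,0,0,-0.027],[-0.0215,-0.186,-0.07,0,0,-0.027],[-0.0215,-0.186,-0.07,0,0,-0.027],[-0.0215,-0.186,-0.07,0,0,-0.027],[-0.0215,-0.186,-0.07,0,0,-0.027],[-0.0215,-0.186,-0.07,0,0,-0.027],[-0.0215,-0.186,-0.07,0,0,-0.027],[0,0,0,0,0,0],[0,0,0,0,0,0]],
  ],
)

```text
clock: 10.18
tool_pos: [464.3, -269.2, 130.2]
tcp_rot: [-3.14, -0.0, -0.235]
wrist_force: [1.0, 0.1, 0.5]
width: 85.5
gripper_force: 0.0
```

```bash
python3 - <<'E'
from h import *
q,e=snap('side');p,d=snap('top'); o=ctrl.observe();print(o['tool_pos'],o['tcp_rot'],o['qpos'].round(2))
# side-view handle line
g=q.mean(2);v,u=np.nonzero(g[325:348,283:345]<60);P=np.array([atz('side',x+283,y+325,8)[:2] for x,y in zip(u,v)]);mu=P.mean(0);w=np.linalg.svd(P-mu)[2][0];w*=np.sign(w[0]);t=(P-mu)@w
print(len(u),mu,np.arctan2(w[1],w[0]),np.ptp(t),'grip',mu+13.5*w,'glass',mu+98.5*w)
cv2.imwrite('pics/s5.png',q[240:400,240:440,::-1])
E
```

```text
[ 464.43065559 -268.76373274  130.53338226] [-3.14044661e+00 -5.94742519e-04 -2.33633922e-01] [ 0.48  0.74 -0.07  1.94  0.1   0.47 -1.46]
330 [ 450.86212701 -273.47018522] -0.2348352034282942 96.29725226951408 grip [ 463.99158846 -276.61140187] glass [ 546.65856795 -296.38943268]
```

move_arm(
  increments=[
    [[0,-0.012,-0.15,0,0,0],[0,0,-0.15,0,0,0],[0,0,-0.15,0,0,0],[0,0,-0.08,0,0,0],[0,0,-0.04,0,0,0],[0,0,-0.01,0,0,0],[0,0,0,0,0,0],[0,0,0,0,0,0]],
  ],
)

```text
clock: 11.28
tool_pos: [463.8, -273.4, 15.0]
tcp_rot: [3.141, -0.001, -0.237]
wrist_force: [-0.2, 0.2, -0.0]
width: 85.6
gripper_force: 0.0
```

move_arm(
  increments=[
    [[0,0,0,0,0,0],[0,0,0,0,0,0],[0,0,0,0,0,0],[0,0,0,0,0,0],[0,0,0,0,0,0],[0,0,0,0,0,0],[0,0,0,0,0,0],[0,0,0,0,0,0]],
  ],
  fingers=1,
)

```text
clock: 12.28
tool_pos: [463.3, -273.1, 14.5]
tcp_rot: [3.141, -0.0, -0.237]
wrist_force: [-0.3, 0.0, 5.8]
width: 14.0
gripper_force: 59.3
```

move_arm(
  increments=[
    [[0,0,0.03,0,0,0],[0,0,0.07,0,0,0],[0,0,0.15,0,0,0],[0,0,0.15,0,0,0],[0,0,0.15,0,0,0],[0,0,0.15,0,0,0],[0,0,0.1,0,0,0],[0,0,0.03,0,0,0],[0,0,0,0,0,0],[0,0,0,0,0,0]],
  ],
)

```text
clock: 13.52
tool_pos: [462.8, -272.8, 179.5]
tcp_rot: [-3.141, 0.002, -0.237]
wrist_force: [-0.5, 0.0, -0.9]
width: 13.8
gripper_force: 58.6
```

```bash
python3 - <<'E'
from h import *
q,e=snap('side');p,d=snap('top'); o=ctrl.observe();print(o['tool_pos'],o['tcp_rot'],o['width'])
u,v=proj('top',[545,-291,171]).astype(int);us,vs=proj('side',[545,-291,171]).astype(int);print(u,v,us,vs)
a=cv2.resize(p[v-25:v+35,u-30:u+30],(400,400),interpolation=cv2.INTER_CUBIC)
b=cv2.resize(q[vs-40:vs+40,us-50:us+30],(400,400),interpolation=cv2.INTER_CUBIC)
cv2.imwrite('pics/c5.png',np.hstack([a,b])[:,:,::-1])
for n,dd in(('top',d),('side',e)):
    W=cloud(n,dd).reshape(-1,3);m=(abs(W[:,2]-171)<25)&(np.hypot(W[:,0]-546,W[:,1]+292)<42)&(dd.ravel()>0);P=W[m];print(n,len(P))
    if len(P)>20:
        A=np.c_[P[:,0]-546,P[:,1]+292,np.ones(len(P))];x=np.linalg.lstsq(A,P[:,2],rcond=None)[0];print(P.mean(0),np.median(P[:,2]),x,P.min(0),P.max(0))
E
```

```text
[ 462.85244863 -272.80613431  179.48715546] [-3.14126291e+00  1.71465207e-03 -2.36885871e-01] 13.870865144333772
447 206 356 281
top 392
[ 547.95705247 -290.54693481  170.43620936] 170.61903507467872 [-1.68429691e-03 -9.36251811e-03  1.70453110e+02] [ 506.69142985 -322.10495318  162.50672765] [ 578.88955861 -261.00206394  178.36129034]
side 852
[ 546.91055377 -296.31913258  171.99603287] 171.90901359119226 [-1.23289439e-03  1.61532301e-02  1.72066923e+02] [ 504.81492874 -326.39912414  163.19726132] [ 581.34036422 -264.78650242  177.70154775]
```

View pics/c5.png

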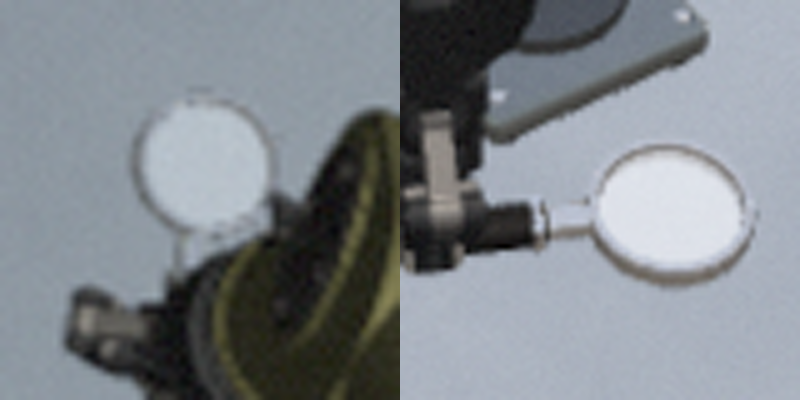

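The lens is held level: the rim is round in the top view and the fitted tilt is under 1%. Glass height is about 170–171, which agrees with TCP − 9.5. Now I pin down the focal height.

```bash
python3 - <<'E'
from h import *
q=cv2.imread('pics/side1.png').astype(float); g=q.mean(2)
print('cols 346..360');
for v in range(190,214): print(v,g[v,346:361].astype(int))
c=np.array([602,-48.8]);a=.14;ux=np.array([np.cos(a),np.sin(a)]);off=np.array([.61,.95])
P=c+58*ux; cam=np.array([323,-681.6]);k=(cam-P)/np.linalg.norm(cam-P)
for f in(120,124,128,132):
    print(f,'frontTop',proj('side',[*(P+9.5*k),f+7])+off,'frontBot',proj('side',[*(P+9.5*k),f-7])+off,'backTop',proj('side',[*(P-9.5*k),f+7])+off,'tip',proj('side',[*(c+42.5*ux),f])+off)
print('posttop front/back',proj('side',[*(P+4.5*k),160])+off,proj('side',[*(P-4.5*k),160])+off)
p=cv2.imread('pics/top1.png').mean(2)
# lens centre in top now
t,d=load('top');s,e=load('side')
for n,im,z in(('top',t,171),('side',s,171)):
    u,v=proj(n,[546,-292,z]).astype(int);gg=im.astype(int).min(2)[v-22:v+22,u-26:u+26]
    m=(gg>195).astype(np.uint8);k_,l,st,ce=cv2.connectedComponentsWithStats(m);i=1+st[1:,4].argmax()
    cn=max(cv2.findContours((l==i).astype(np.uint8),cv2.RETR_EXTERNAL,cv2.CHAIN_APPROX_NONE)[0],key=len);E=cv2.fitEllipse(cv2.convexHull(cn));C=np.array(E[0])+[u-26,v-22]
    print(n,st[i],E,C,atz(n,*C,173),atz(n,*C,170))
E
```

```text
cols 346..360
190 [146 154 159 163 160 159 159 162 161 159 160 159 160 160 161]
191 [159 160 159 157 160 159 159 161 163 165 163 162 162 160 161]
192 [157 161 158 160 160 158 158 146 165 166 165 159 160 159 162]
193 [159 158 157 162 161 159 154 124 133 143 123 138 160 161 160]
194 [157 159 160 159 158 160 148  97  99 106 109 153 160 159 161]
195 [158 159 159 160 161 161 146  90  88  98 113 159 160 159 159]
196 [161 160 162 159 161 162 148  91  90  96 115 161 162 157 159]
197 [160 151 113  91  98 123 144  90  88  98 116 161 156 159 160]
198 [154 123  49  33  34  87 145  86  89  96 116 157 158 158 156]
199 [158 133  22  40  62 103 154  80  92  95 117 157 159 158 155]
200 [159 147  63  34  78 141 168  82  93  94 126 168 157 158 158]
201 [160 157 138 102 109 182 172  81  90 101 139 179 155 160 159]
202 [157 159 157 146 135 179 179 120 115 144 177 181 151 158 158]
203 [158 159 159 150 129 131 176 179 179 184 185 153 133 159 159]
204 [159 159 162 173 171 125 123 142 148 139 131 120 136 160 159]
205 [159 154 147 175 182 142  96 106 114 110 105 105 138 158 160]
206 [159 159 149 132 139  93  
[... 584 characters left out ...]
[354.27385331 200.47344038] tip [348.69117597 207.15491949]
124 frontTop [354.01983194 204.25655016] frontBot [353.73327298 208.53335105] backTop [354.3559702  199.24789403] tip [348.75869998 205.93689584]
128 frontTop [354.10272603 203.01938248] frontBot [353.81458569 207.31978486] backTop [354.43853498 198.01566325] tip [348.82659555 204.71217004]
132 frontTop [354.18608041 201.77534499] frontBot [353.89634557 206.09954477] backTop [354.52155131 196.77669322] tip [348.89486574 203.48068662]
posttop front/back [354.7201729  193.80638445] [354.87816183 191.45236398]Traceback (most recent call last):
  File "<stdin>", line 15, in <module>
ValueError: attempt to get argmax of an empty sequence
```

```bash
cat >> h.py <<'E'
def lens(n,im,X,th=180):
    u,v=proj(n,X).astype(int);gg=im.mean(2)[v-22:v+22,u-26:u+26]
    k,l,st,ce=cv2.connectedComponentsWithStats((gg>th).astype(np.uint8));i=1+st[1:,4].argmax()
    cn=max(cv2.findContours((l==i).astype(np.uint8),cv2.RETR_EXTERNAL,cv2.CHAIN_APPROX_NONE)[0],key=len)
    E=cv2.fitEllipse(cv2.convexHull(cn));C=np.array(E[0])+[u-26,v-22];return C,E[1],st[i],gg.max()
E
python3 - <<'E'
from h import *
t,d=load('top');s,e=load('side')
for n,im in(('top',t),('side',s)):
    r=lens(n,im,[546,-292,171]);print(n,r,atz(n,*r[0],171))
W=cloud('top',d)
for v in range(167,181): print(v,W[v,352:361,2].round(0).astype(int))
E
```

```text
top (array([447.48967171, 205.25382042]), (16.557674407958984, 18.650428771972656), array([ 18,  13,  18,  18, 244], dtype=int32), np.float64(197.0)) [ 548.9569967  -291.52071536  171.        ]
side (array([358.68629074, 275.03263474]), (37.7115478515625, 56.07222366333008), array([   1,    0,   51,   36, 1245], dtype=int32), np.float64(228.66666666666666)) [ 555.28713579 -279.70722113  171.        ]
167 [-3 -1  0 -1 -3  1 -8  1  1]
168 [ -1   0   1   1 161 156  -5  -2  -1]
169 [ -8   3   4 128 161 157 162  -1   0]
170 [  6   0 131 147 156 162 157   2   2]
171 [ -5 124 125 139 149 153 129 126  -5]
172 [123 130 125 131 139 138 130 134   1]
173 [122 126 129 127 135 128 129  -2  -1]
174 [ -3  -2 128 125 126 128 123   1  -2]
175 [  0  -1  86 119 126 123  -3  -1   1]
176 [ -1  -1  79  88 121 123  -1  22  32]
177 [  1  33  68  68 121  25  26  28  26]
178 [31 38 55 54 30 23 28 29 19]
179 [25 31 34 37 32 28 26 26 26]
180 [24 25 32 35 31 31 25 25 25]
```

```bash
python3 - <<'E'
from h import *
for n in('top','side'):
    D=[];G=[]
    for i in range(16):
        p,d=ctrl.snapshot(n);D.append(d);G.append(p.astype(float))
    D=np.median(D,0);G=np.mean(G,0);np.savez(f'pics/avg_{n}.npz',d=D,p=G);W=cloud(n,D)
    if n=='top':
        for v in range(167,180): print(v,W[v,352:361,2].round(1))
        print('plate',np.median(W[200:206,350:366,2]),'base',np.median(W[209:212,352:366,2]),'btn',W[195:197,357:359,2].mean())
        print('btn',W[194:198,356:360,:2].mean((0,1)))
    else:
        for v in range(191,211): print(v,W[v,348:358,2].round(1),W[v,354,:2].round(0))
        print('plate',np.median(W[240:248,325:340,2]),'btn',W[234:237,331:336].mean((0,1)))
E
```

```text
167 [-2.1 -1.7 -0.5 -1.8 -0.9 -1.1 -2.7 -1.3 -0.8]
168 [ 3.000e-01 -1.500e+00 -1.000e-01 -9.000e-01  1.582e+02  1.595e+02
 -2.000e+00 -8.000e-01 -3.200e+00]
169 [ -1.3  -1.2  -1.4 129.4 158.3 157.5 159.2  -1.4  -2.1]
170 [ -0.3  -1.8 129.1 144.5 159.5 159.7 157.6  -2.2  -2.8]
171 [-2.100e+00  1.215e+02  1.300e+02  1.400e+02  1.506e+02  1.528e+02
  1.281e+02  1.276e+02  1.000e-01]
172 [125.3 127.6 128.9 132.3 138.5 137.  128.8 128.2  -1.3]
173 [124.4 125.5 129.5 128.7 129.9 127.5 128.9  -2.3  -1.9]
174 [ -2.3  -0.8 122.6 128.6 128.2 128.7 126.5  -1.6   0. ]
175 [ -0.5  -2.   85.  118.3 123.  122.8  -1.4  -1.   -2.4]
176 [ -1.5  -2.1  75.9  83.2 122.1 124.6  -2.5  21.   24.2]
177 [ -1.4  32.2  63.5  69.4 121.2  27.2  25.5  25.6  25.9]
178 [25.3 36.2 50.8 54.2 33.3 25.3 26.6 27.  26.9]
179 [27.  31.6 39.7 37.  32.6 28.  28.2 26.6 25.6]
plate 40.72714466909201 base 28.683397275678075 btn 44.326761648129164
btn [602.19235093 -46.36968224]
191 [ 3.000e-01 -1.000e-01 -4.000e-01 -4.000e-01  1.000e-01 -0.000e+00
  1.594e+02  1.598e+02  7.000e-01 -1.000e+00] [660. -38.]
192 [-7.000e-01 -1.000e
[... 1289 characters left out ...]
4.4 125.2 127.2 128.4 129.1 128.4 128.3 126. ] [656. -50.]
205 [  0.  124.3 123.8 124.3 124.  124.6 125.4 125.4 125.1 122.9] [657. -50.]
206 [ -0.6  -0.5 122.7 118.6 121.1 121.7 122.4 122.2 121.  119.9] [657. -50.]
207 [ -0.8  -0.6  -0.2  -0.7 117.8 118.6 119.4 119.  118.5  -0.5] [657. -50.]
208 [ -0.6  -0.3  -0.6  -0.3 108.6 110.5 111.4 110.4   0.2  -1. ] [659. -46.]
209 [-2.000e-01 -5.000e-01  1.000e-01 -2.000e-01  1.050e+02  1.088e+02
  1.075e+02  1.076e+02 -2.000e-01 -6.000e-01] [660. -45.]
210 [ 1.000e-01  2.000e-01 -6.000e-01 -3.000e-01  1.016e+02  1.043e+02
  1.049e+02  1.034e+02 -1.000e-01 -6.000e-01] [660. -46.]
plate 302.4277696143971 btn [ 535.72894382 -201.72342223  211.56239077]
```

Both cameras agree. The collar top is at 130.2 with the post top at 160, so the focal height is ≈123.3. The lens centre is at TCP z − 9.5, so the TCP target is ≈132.8. I'm approaching from the side opposite the post.

move_arm(
  increments=[
    [[0,0.06,0,0,0,0],[0,0.14,0,0,0,0],[0,0.16,0,0,0,0],[0,0.16,0,0,0,0],[0,0.16,0,0,0,0],[0,0.16,0,0,0,0],[0,0.16,0,0,0,0],[0,0.14,-0.03,0,0,0],[0,0.06,-0.06,0,0,0],[0,0.02,-0.09,0,0,0],[0,0,-0.0535,0,0,0],[0,0,0,0,0,0]],
  ],
)

```text
clock: 16.73
tool_pos: [462.7, -29.7, 132.8]
tcp_rot: [3.141, 0.002, -0.238]
wrist_force: [0.3, -0.4, -0.6]
width: 14.0
gripper_force: 58.7
```

move_arm(
  increments=[
    [[0.03,0,0,0,0,0],[0.05,0,0,0,0,0],[0.05,0,0,0,0,0],[0.05,0,0,0,0,0],[0.05,0,0,0,0,0],[0.0225,0,0,0,0,0],[0.01,0,0,0,0,0],[0,0,0,0,0,0],[0,0,0,0,0,0],[0,0,0,0,0,0]],
  ],
)

```text
clock: 17.98
tool_pos: [515.6, -29.1, 133.6]
tcp_rot: [3.141, 0.0, -0.237]
wrist_force: [-0.6, 0.3, -0.8]
width: 14.0
gripper_force: 58.7
```

```bash
python3 - <<'E'
from h import *
R={}
for n in('top','side'):
    D=[];G=[]
    for i in range(10):
        p,d=ctrl.snapshot(n);D.append(d);G.append(p.astype(float))
    D=np.median(D,0);G=np.mean(G,0);np.savez(f'pics/fin_{n}.npz',d=D,p=G)
    W=cloud(n,D).reshape(-1,3);m=(abs(W[:,2]-124)<15)&(np.hypot(W[:,0]-602,W[:,1]+50)<36);P=W[m]
    A=np.c_[P[:,0]-602,P[:,1]+50,np.ones(len(P))];x=np.linalg.lstsq(A,P[:,2],rcond=None)[0];print(n,len(P),P.mean(0).round(1),np.median(P[:,2]),x.round(3),P.min(0),P.max(0))
    u,v=proj(n,[602,-50,123]).astype(int);R[n]=cv2.resize(G[v-25:v+25,u-25:u+25].astype(np.uint8),(400,400),interpolation=cv2.INTER_CUBIC);print(u,v)
cv2.imwrite('pics/c6.png',np.hstack([R['top'],R['side']])[:,:,::-1]);o=ctrl.observe();print(o['tool_pos'],o['tcp_rot'],o['clock'],o['wrist_force'])
E
```

```text
top 48 [626.7 -47.  125.6] 125.05313547468012 [2.64000e-01 1.10000e-02 1.18998e+02] [622.28125894 -66.87322661 122.30634085] [631.68996814 -25.40132463 130.158629  ]
360 191
side 426 [601.5 -53.5 126.1] 125.88991310134759 [7.00000e-03 3.30000e-02 1.26203e+02] [567.6850445  -82.4475948  119.69154652] [633.34436164 -20.9654891  129.85746898]
333 211
[515.85895832 -29.08175376 133.62669434] [ 3.14151729e+00 -1.39513671e-05 -2.36903826e-01] 18.975 [-0.3098102   0.58747554 -1.30153588]
```

View pics/c6.png

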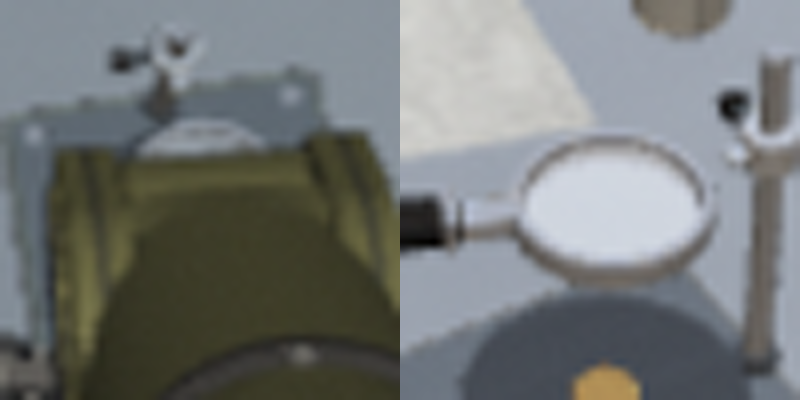

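The side view shows the lens held level over the plate, rim at crop (518–716, 133–275). There is a clear gap to the collar and pointer at (740,155), and the button sits below at (605,385). I make a last centring check.

```bash
python3 - <<'E'
from h import *
z=np.load('pics/fin_side.npz');b=np.load('pics/fin_side.npz')['p']
r=lens('side',b,[602,-50,125],185);print(r[:3],atz('side',*r[0],126))
print('rim',atz('side',334.7,211.2,128.5))
hs=cv2.cvtColor(b.astype(np.uint8),cv2.COLOR_RGB2HSV);m=((hs[...,1]>90)&(hs[...,0]<30))[225:245,320:345];v,u=np.nonzero(m);print('btn',len(u),atz('side',u.mean()+320,v.mean()+225,45))
for ang in np.arange(0,6.28,.785): 
    P=[602+31*np.cos(ang),-52.5+31*np.sin(ang),129]; print(proj('side',P).round(1),((proj('side',P)-[308,186]+.5)*8-.5+[400,0]).round(0))
E
```

```text
(array([313.00099468, 196.23102379]), (17.959796905517578, 38.60209274291992), array([  0,   0,  25,  18, 348], dtype=int32)) [574.82628655  18.34218593 126.        ]
rim [602.46439407 -56.00956429 128.5       ]
btn 41 [602.13401255 -52.47822161  45.        ]
[345.7 207. ] [705. 171.]
[338.7 202.4] [649. 135.]
[329.  202.3] [572. 134.]
[322.1 206.8] [516. 170.]
[322.  213.4] [515. 223.]
[329.  218.3] [571. 262.]
[339.1 218.4] [652. 263.]
[346.  213.7] [708. 225.]
```

move_arm(
  increments=[
    [[0,0.005,-0.002,0,0,0],[0,0.005,-0.002,0,0,0],[0,0,0,0,0,0],[0,0,0,0,0,0],[0,0,0,0,0,0],[0,0,0,0,0,0],[0,0,0,0,0,0],[0,0,0,0,0,0]],
  ],
)

```text
clock: 19.98
tool_pos: [515.9, -27.1, 132.8]
tcp_rot: [3.142, -0.0, -0.237]
wrist_force: [0.4, 0.4, -1.6]
width: 14.1
gripper_force: 58.7
```

```bash
python3 - <<'E'
from h import *
o=ctrl.observe();print(o['tool_pos'],o['tcp_rot'],abs(o['qvel']).max())
print(ctrl.hand_in())
E
```

```text
[515.86686365 -27.08659576 132.81099477] [ 3.14153012e+00 -1.84294471e-05 -2.36941821e-01] 0.002554288608142905
the job is handed in; nothing more can be done
None
```

The isolator is off, and the lens is held level over the wear button at about 123 mm, my estimate of the pointer height, centred to within about 2–3 mm by the cameras and touching neither hone nor pointer; the job is handed in, and no verdict came back.

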